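# Load the tea stand and pin its bar

### The job

Get the tea stand ready to be carried up to the guests: stand every tin that is on the tray upright in the stand's recess cut for its shape and size, right down on the recess floor. Then swing the front bar fully shut, so that the hole in its end knuckle lines up with the post's knuckle below, and take the pin from its keeper tube and thread it down through both knuckles until its collar rests on the bar. Leave the cup, the sugar pot and the other things on the table where they are.

Things in the scene. Friction and masses are not known exactly. Their poses are not given: they have to be found in the camera images.
- stand: fixed tea stand: wooden slab 250 (x) by 320 (y) mm, top at 42 mm, with six recesses 30 deep, 2.5 clear all round a tin's foot, each with a paper tag showing its tin's outline; rows 104 apart, places 90 apart. Gallery rails round the back and sides reach 70; knuckle tubes reach 78. Origin: centre of underside; x away from its open front (which faces the robot), y to its left, z up
- bar (a joint): angle (rad) of the flat steel front bar, 8 mm thick, its faces from 61 to 75 mm above the table, 286 mm long, on an upright hinge at the stand's right front corner. 0 = shut along the front, end knuckle over the post's knuckle, against a solid stop (at -0.003); positive = swung out towards the robot. Starts 0.2 to 0.5 open; about 1 N at its middle moves it, and it stays where it is left
- bar_eye (a point): centre of the top of the bar's end knuckle, an upright tube at the free (left) end, 286 mm from the hinge: outer diameter 24 mm, hole diameter 10 mm, from 62 to 78 mm above the table
- bar_hinge (a point): hinge axis of the bar, 68 mm above the table
- post_eye (a point): centre of the top of the fixed knuckle at the stand's left front corner: outer diameter 24 mm, hole diameter 10 mm, from 42 to 60 mm above the table, closed below by the slab
- pin: drop pin, 40 g, upright in the keeper tube at the stand's left back corner (hole diameter 10, top 78 mm above the table) at the start: shaft diameter 8, 34 mm long, the lowest 8 tapering to a point; above it a collar (diameter 18, 34 to 38 up) and a wooden knob to grip (diameter 20, 38 to 62 up). Origin: tip of the shaft, z up along the pin
- pin_collar (a point): underside of the pin's collar, on its axis; 34 mm above the tip; it rests on the top of the tube that the pin is in
- tin_oblong: oblong tin, foot 38 (x) by 62 (y), 110 mm high, brushed metal, about 220 g with its contents in the lower third, standing at the start on the fixed wooden serving tray (floor 8 mm above the table, rim 24 mm high; may be absent); origin: centre of its underside, z up
- place_oblong (a point): centre of the floor of the recess for the oblong tin (front row, right), 12 mm above the table, 30 mm below the slab's top; axes as the stand's, the tin's x along the stand's x
- tin_square: large square tin, foot 54 by 54 (sides along x and y), 120 mm high, brushed metal, about 220 g with its contents in the lower third, standing at the start on the fixed wooden serving tray (floor 8 mm above the table, rim 24 mm high; may be absent); origin: centre of its underside, z up
- place_square (a point): centre of the floor of the recess for the large square tin (front row, middle), 12 mm above the table, 30 mm below the slab's top; axes as the stand's
- tin_small_round: small round tin, diameter 44, 100 mm high, brushed metal, about 220 g with its contents in the lower third, standing at the start on the fixed wooden serving tray (floor 8 mm above the table, rim 24 mm high; may be absent); origin: centre of its underside, z up
- place_small_round (a point): centre of the floor of the recess for the small round tin (front row, left (next to the post with the knuckle)), 12 mm above the table, 30 mm below the slab's top; axes as the stand's
- tin_large_round: large round tin, diameter 62, 115 mm high, brushed metal, about 220 g with its contents in the lower third, standing at the start on the fixed wooden serving tray (floor 8 mm above the table, rim 24 mm high; may be absent); origin: centre of its underside, z up
- place_large_round (a point): centre of the floor of the recess for the large round tin (back row, right), 12 mm above the table, 30 mm below the slab's top; axes as the stand's
- tin_small_square: small square tin, foot 40 by 40 (sides along x and y), 105 mm high, brushed metal, about 220 g with its contents in the lower third, standing at the start on the fixed wooden serving tray (floor 8 mm above the table, rim 24 mm high; may be absent); origin: centre of its underside, z up
- place_small_square (a point): centre of the floor of the recess for the small square tin (back row, middle), 12 mm above the table, 30 mm below the slab's top; axes as the stand's
- cup: white handle-less cup among the tins on the tray, mouth diameter 68, 75 mm high; stays where it is
- sugar_pot: white sugar pot, diameter 50, 70 mm high, already in its own round recess of the stand (back row, left); stays
- mug_a: blue mug, diameter 82, 110 mm high, with a handle; stays
- honey_jar: honey jar, diameter 66, 85 mm high; stays
- milk_jug: white milk jug, diameter 68, 85 mm high; stays
- teaspoon: steel teaspoon lying on the table, 140 mm long; stays
- sweet_tin: low white box-shaped tin, 90 by 70, 60 mm high; stays
Mind the look-alikes: they are no part of the job. What is shaped like the tin_large_round but yellow is not meant. Leave any blue look-alike of the tin_small_round alone.

How it is judged:
On the way, in this order (a step that is already met when the one before it is completed fails the run):
1. every tin present stands in its own recess (horizontal distance between tin_oblong and place_oblong below 0.006 m and z of tin_oblong in the frame of place_oblong below 0.004 m and angle between each of tin_oblong, tin_square, tin_small_round, tin_large_round, tin_small_square's own z axis and vertical below 0.1 rad and horizontal distance between tin_square and place_square below 0.006 m and z of tin_square in the frame of place_square below 0.004 m and horizontal distance between tin_small_round and place_small_round below 0.006 m and z of tin_small_round in the frame of place_small_round below 0.004 m and horizontal distance between tin_large_round and place_large_round below 0.006 m and z of tin_large_round in the frame of place_large_round below 0.004 m and horizontal distance between tin_small_square and place_small_square below 0.006 m and z of tin_small_square in the frame of place_small_square below 0.004 m), for 0.2 s.
2. the front bar is shut (value of joint bar below 0.02 rad), for 0.2 s.
3. the pin is through both knuckles, collar down on the bar (value of joint bar below 0.02 rad and horizontal distance between pin_collar and bar_eye below 0.004 m and z of pin_collar in the frame of bar_eye between -0.004 and 0.004 m and horizontal distance between pin and post_eye below 0.004 m and z of pin in the frame of post_eye below -0.012 m), for 0.2 s.
At the end, for the whole second after the job is handed in: every tin present upright (within 0.1 rad) in its own recess, within 6 mm of its centre and 4 mm of its floor; the bar shut within 0.02 rad; the pin through both knuckles, its axis within 4 mm of theirs and its collar within 4 mm of the bar knuckle's top; everything released and at rest (all of step 1 and all of step 3 and linear speed of each of pin, tin_oblong, tin_square, tin_small_round, tin_large_round, tin_small_square below 0.03 m/s); the robot touches nothing.
It fails at once if the cup, sugar pot, mug, jar, jug, spoon or low tin is shifted by more than 5 cm (distance of any of cup, sugar_pot, mug_a, honey_jar, milk_jug, teaspoon, sweet_tin from where it was at the start of the episode above 0.05 m).
It fails at once if the cup, sugar pot, mug, jar, jug or low tin is knocked over (angle between any of cup, sugar_pot, mug_a, honey_jar, milk_jug, sweet_tin's own z axis and vertical above 0.6 rad).
Of tin_oblong, tin_square, tin_small_round, tin_large_round, tin_small_square only 3 to 5 are there at a start; the rules pass over those that are not, and their reading is None.
At some moment in a run one of tin_oblong, tin_square, tin_small_round, tin_large_round, tin_small_square may be knocked a few centimetres aside while the robot is not near it.
It also fails if it takes over 210 s, if anything falls off the work surface, if the arm or the gripper's body presses on something with over 40 N, if the wrist force passes 120 N, or if a joint passes its speed limit or range.

### The arm

A 7-joint arm with a two-finger parallel gripper is mounted at the origin on the work surface. World frame = base frame: x ahead of the robot, y to its left, z up, the work surface at z = 0. Lengths are in m, angles in rad, forces in N, time in s.
With the tool pointing down it reaches from about 0.425 to 1.025 m from the base axis. Payload 9.4 kg.
Tool frame: the origin (TCP) lies at the very end of the fingers, on their centre line; the grasp point (between the pads) lies 19 mm behind it; z points along the fingers, y is the line along which they close (so a half turn about z gives the same grasp; the last joint's range is limited). The gripper opens to 93 mm and grips with 3 to 60 N. Pads are 15 mm wide; open, the fingers measure 128 mm over their backs; the gripper's body (75 mm by 188 mm) begins 65 mm behind the grasp point.
Start: joints at [1.101, 0.599, -0.003, 1.599, 0.002, 0.943, -0.08], TCP at [0.278, -0.67, 0.219] pointing down, gripper open.
Joint ranges: [-2.57, 2.57], [-0.35, 1.97], [-1.29, 1.29], [0.11, 2.56], [-1.05, 4.19], [0.11, 1.86], [-2.63, 2.63]. Speed limits (rad/s): [2.22, 2.22, 3.01, 3.01, 3.14, 3.14, 3.14].

### API

Orientations are given as a unit quaternion [x, y, z, w].
In Python, from plant import get_state, capture, camera_model, close_job gives the robot as it stands.
- The arm moves only by the shell command python3 -m pendant 'ROWS' [FORCE]. ROWS is JSON, one flat list of numbers, 5 for each row, row after row: the shift along the tool's x, y, z in m, then the turn about the tool's z in degrees, then the opening, from -1 (shut) to 1 (fully open). In form: [dx, dy, dz, roll, claw, dx, dy, dz, roll, claw, ...]. A call has 1 to 10 rows; each row is the pose to reach, as a shift and turn from the pose commanded when the call began, along the tool's axes at that moment; what a row does not reach only later rows make up. A row lasts 1/8 s, in which the tool goes at most 62.5 mm and 10.7 degrees, less where a joint would pass 70% of its speed; a pose out of reach is approached as far as the arm can. A call with a gripper value outside its range is refused whole. The fingers move at their own pace and stop on an object; FORCE is the grip in N (left out, the last holds). Time passes only in rows, so rows that repeat a pose let the fingers close. It gives the time, the measured TCP pose, the force, the opening and the grip force at its end, in the units of the state.
- get_state(): the state, without advancing time (a new reading comes with each control period).
- capture(name): name is "scene" or "top" or "wrist"; returns (picture, depth): 420x560x3 uint8, red, green, blue; 420x560 float32, m along the optical axis (not along the pixel's ray), 0 where there is no reading.
- camera_model(name): a dict with "fx", "fy", "cx", "cy" (pixels), "extrinsics" (4x4, takes a point from world to camera coordinates). Camera axes: x right, y up, looking along -z (the intrinsics and any distortion apply to the point x, -y, -z); pixel columns grow to the right and rows downward; lengths in m; the calibration is good to about 2 mm. The wrist camera is an equidistant fisheye: a pixel r from the principal point sees the ray r / f radians off the axis. A picture is of the moment at which its call begins: read the wrist's pose just before it. camera_model takes no time and is no camera call; for the wrist camera it gives the pose at the moment of the call.
- close_job(): hands the job in; it is judged then, once.
The state is a dict: "time": time; "q": joint angles; "dq": joint speeds; "tau": joint torques, N m; "position": TCP position; "tool_rot": TCP orientation; "contact_force": force on the tool from outside, world axes, zero at the start; "torque": the same for the moment, N m; "opening": opening from 0.0 (shut) to 1.0 (fully open); "finger_force": force on a finger pad.
Only numpy, scipy, OpenCV 4.12 (cv2) and the standard library are available. Lean on these libraries where they do the work, as an engineer would, in place of code of your own. Each camera call takes 0.05 s, during which the arm holds its last target. There are 200 camera calls.

## Working session

There is one attempt and no reset: what is moved stays moved. The work goes in short steps, Python scripts to look and compute and a shell command to move; the robot and the scene stay as the last step left them, time stands still between calls to the robot, and variables do not carry over. Pictures are saved under pics/ and viewed, at most 16 in all, crops included, and the job is handed in when it is done.

```bash
ls; mkdir -p pics; cat > h.py <<'E'
import numpy as np, cv2
from plant import get_state, capture, camera_model
def snap(n,f=None):
    m=camera_model(n); im,d=capture(n)
    if f: cv2.imwrite('pics/'+f,im[:,:,::-1])
    return m,im,d
def cloud(m,d):
    "world points from depth, pinhole cameras"
    v,u=np.mgrid[:d.shape[0],:d.shape[1]]
    p=np.stack([(u-m['cx'])/m['fx']*d,-(v-m['cy'])/m['fy']*d,-d,np.ones_like(d)],-1)
    return (p@np.linalg.inv(np.array(m['extrinsics'])).T)[...,:3]
E
python3 - <<'E'
from h import *
for n in ('scene','top'):
    m,im,d=snap(n,n+'0.png'); print({k:np.round(np.array(v),3).tolist() for k,v in m.items()})
    np.savez(n+'0.npz',im=im,d=d,**{k:v for k,v in m.items() if not isinstance(v,str)})
s=get_state(); print(s)
E
```

```text
pics
{'fx': 489.819, 'fy': 489.819, 'cx': 278.378, 'cy': 208.975, 'extrinsics': [[-0.724, 0.689, -0.003, 0.384], [-0.535, -0.559, 0.633, 0.24], [0.435, 0.46, 0.774, -1.65], [0.0, 0.0, 0.0, 1.0]]}
{'fx': 540.95, 'fy': 540.95, 'cx': 284.279, 'cy': 207.95, 'extrinsics': [[-0.001, -1.0, 0.009, 0.022], [0.991, 0.0, 0.136, -0.556], [-0.136, 0.009, 0.991, -1.578], [0.0, 0.0, 0.0, 1.0]]}
{'time': 0.1, 'q': array([ 1.1013169 ,  0.60007712, -0.00254687,  1.60007656,  0.0017968 ,
        0.9429052 , -0.07981658]), 'dq': array([ 0.00126236, -0.0017688 , -0.00084604, -0.00126073,  0.00075041,
        0.00073294,  0.00159245]), 'tau': array([ 4.83508469e-03, -7.66562819e+01,  1.50205057e+00, -2.52941787e+01,
       -5.23440423e-02,  1.35760751e-02,  6.37688277e-05]), 'position': array([ 0.27731195, -0.6693715 ,  0.21781364]), 'tool_rot': array([ 9.80772988e-01,  1.95150735e-01, -2.06516878e-04, -7.02275818e-04]), 'contact_force': array([ 0.98857046,  0.51011898, -0.34287748]), 'torque': array([0.01157522, 0.00114093, 0.01919267]), 'finger_force': 0.0, 'opening': 0.9998869234650197}
```

```bash
python3 -m pendant -h 2>&1 | head -20
```

```text
invalid input: not JSON, or not a number
```

View pics/scene0.png

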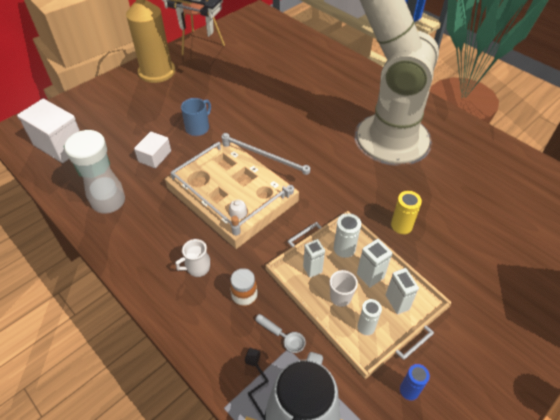

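View pics/top0.png

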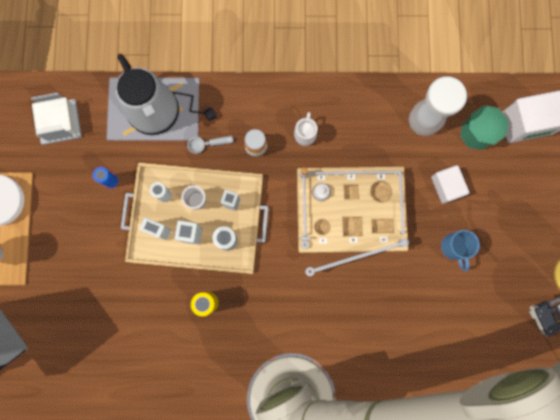

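The tray shows all five tins: small round (159,190), small square (230,199), oblong (153,229), square (186,232) and large round (224,238). The cup is at (193,197). The stand is centred near (353,210), the bar's end is at (310,271) and its hinge is near (405,243).

```bash
cat >> h.py <<'E'
H=dict(tin_oblong=.118,tin_square=.128,tin_small_round=.108,tin_large_round=.123,tin_small_square=.113)
def rayz(m,uv,z):
    "pixels -> world points on plane z (pinhole)"
    E=np.linalg.inv(np.array(m['extrinsics'])); uv=np.atleast_2d(uv).astype(float)
    r=np.c_[(uv[:,0]-m['cx'])/m['fx'],-(uv[:,1]-m['cy'])/m['fy'],-np.ones(len(uv))]@E[:3,:3].T
    c=E[:3,3]; return c+r*((z-c[2])/r[:,2])[:,None]
def blobs(m,d,lo,hi,box,amin=25):
    "connected regions with height in lo..hi in xy box: centre, rect dims, angle, on the mean height"
    P=cloud(m,d); x0,x1,y0,y1=box
    k=((P[...,2]>lo)&(P[...,2]<hi)&(P[...,0]>x0)&(P[...,0]<x1)&(P[...,1]>y0)&(P[...,1]<y1)&(d>0)).astype(np.uint8)
    n,L=cv2.connectedComponents(k,connectivity=4); out=[]
    for i in range(1,n):
        v,u=np.where(L==i)
        if len(v)<amin: continue
        Q=P[v,u]; z=np.percentile(Q[:,2],90); t=abs(Q[:,2]-z)<.006
        W=rayz(m,np.c_[u,v][t],z)[:,:2]
        r=cv2.minAreaRect((W*1000).astype(np.float32))
        out.append((W.mean(0).round(4),round(float(z),4),np.round(r[0],1),np.round(np.array(r[1])+2.7,1),round(r[2],1),int(t.sum()),(int(u.mean()),int(v.mean()))))
    return out
E
python3 - <<'E'
from h import *
z=np.load('top0.npz'); m=z; d=z['d']
for b in blobs(m,d,.085,.16,(.4,1.0,.05,.6)): print(*b)
P=cloud(m,d)
for uv in [(353,260),(270,150),(250,175),(313,240),(340,210)]: print(uv,P[uv[1],uv[0]].round(4))
print('stand')
for b in blobs(m,d,.055,.12,(.3,1.0,-.4,.05),10): print(*b)
E
python3 - <<'E'
import cv2
im=cv2.imread('pics/top0.png')
cv2.imwrite('pics/c1.png',cv2.resize(im[155:285,285:420],None,fx=4.4,fy=4.4,interpolation=cv2.INTER_CUBIC))
E
```

```text
[0.8363 0.4003] 0.1518 [841.9 408.2] [ 70.9 135. ] 39.1 97 (153, 110)
[0.7557 0.1116] 0.0923 [753.1 111.3] [57.6 50.8] 48.2 132 (253, 138)
[0.6452 0.552 ] 0.105 [643.7 551.6] [44.9 42.8] 45.7 143 (101, 174)
[0.6    0.3853] 0.1136 [600.  384.7] [43.2 45.5] 0.1 143 (158, 189)
[0.5752 0.1796] 0.1179 [574.7 179.2] [42.  41.6] 71.4 142 (229, 198)
[0.4911 0.3961] 0.1231 [490.5 395.1] [64.9 40.2] 65.3 213 (152, 227)
[0.4792 0.2974] 0.1335 [479.1 298.1] [56.4 55.9] 81.9 283 (186, 231)
[0.4617 0.1939] 0.1278 [463.1 193.1] [61.5 61.5] 90.0 284 (224, 237)
(353, 260) [ 0.4027 -0.1859 -0.0022]
(270, 150) [ 0.743   0.0661 -0.0009]
(250, 175) [0.6584 0.126  0.0263]
(313, 240) [ 0.4592 -0.062   0.0503]
(340, 210) [ 0.5486 -0.1432  0.0475]
stand
[ 0.8291 -0.385 ] 0.1124 [ 831.2 -385.4] [69.8 20.7] 11.6 50 (420, 114)
[ 0.7924 -0.0432] 0.0866 [788.9 -42.4] [62.3 60.3] 44.1 91 (305, 127)
[ 0.6026 -0.1586] 0.0762 [ 559.1 -174.4] [209.2 302.3] 0.7 267 (344, 193)
[ 0.6035 -0.089 ] 0.0778 [602.2 -87.8] [39.6 40.9] 26.8 74 (321, 190)
[ 0.4103 -0.1873] 0.0817 [ 410.9 -186.5] [ 24.4 310.9] 16.8 175 (359, 255)
```

View pics/c1.png

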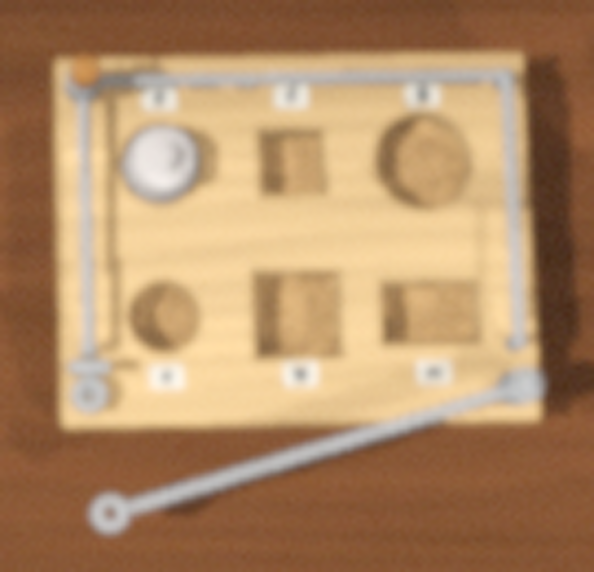

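The crop shows five empty recesses, the sugar pot and the pin's orange knob at the back left. The bar end is at crop (108,515), the post eye at (88,395) and the hinge at (522,385).

```bash
python3 - <<'E'
from h import *
z=np.load('top0.npz'); im=z['im']; 
def px(c): return np.array(c)/4.4+[285,155]-.4
hsv=cv2.cvtColor(im,cv2.COLOR_RGB2HSV)
k=cv2.inRange(hsv,(8,40,150),(28,200,255)); k[:,:285]=0;k[:,420:]=0;k[:155]=0;k[285:]=0
k=cv2.morphologyEx(k,cv2.MORPH_CLOSE,np.ones((7,7)))
c=max(cv2.findContours(k,0,1)[0],key=cv2.contourArea).reshape(-1,2)
W=rayz(z,cv2.convexHull(c).reshape(-1,2),.042)[:,:2]*1000
print(cv2.minAreaRect(W.astype(np.float32)))
for n,p,h in [('bar_eye',(108,515),.078),('post',(88,395),.060),('hinge',(522,385),.075),('pin',(85,68),.106),('s',(162,162),.082),('smsq',(292,162),.042),('lr',(426,160),.042),('sr',(165,316),.042),('sq',(299,314),.042),('ob',(431,312),.042)]: print(n,rayz(z,px(p),h).round(4))
print('tins')
for n,h,box in [(n,h,0) for n,h in H.items()]:
    pass
P=cloud(z,z['d'])
for (n,h),uv in zip(H.items(),[(152,227),(186,231),(158,189),(224,237),(229,198)]): print(n,rayz(z,uv,h).round(4))
E
```

```text
((543.5007934570312, -177.921142578125), (278.30859375, 327.14276123046875), 1.0112173557281494)
bar_eye [[ 0.3662 -0.0485  0.078 ]]
post [[ 0.4457 -0.0368  0.06  ]]
hinge [[ 0.4512 -0.3221  0.075 ]]
pin [[ 0.6572 -0.0339  0.106 ]]
s [[ 0.5987 -0.0858  0.082 ]]
smsq [[ 0.6056 -0.1775  0.042 ]]
lr [[ 0.607  -0.2689  0.042 ]]
sr [[ 0.5002 -0.0899  0.042 ]]
sq [[ 0.5016 -0.1804  0.042 ]]
ob [[ 0.503  -0.2696  0.042 ]]
tins
tin_oblong [[0.4906 0.3958 0.118 ]]
tin_square [[0.4784 0.2981 0.128 ]]
tin_small_round [[0.601  0.3845 0.108 ]]
tin_large_round [[0.462  0.1922 0.123 ]]
tin_small_square [[0.5742 0.1806 0.113 ]]
```

```bash
cat > go.py <<'E'
import sys; from h import *
from scipy.spatial.transform import Rotation as R
# usage: go.py x y z yaw(deg of closing line from world x)
x,y,z,yaw=map(float,sys.argv[1:5]); s=get_state(); Rm=R.from_quat(s['tool_rot']).as_matrix()
d=Rm.T@(np.array([x,y,z])-s['position'])
cur=np.degrees(np.arctan2(Rm[1,1],Rm[0,1])); roll=-((yaw-cur+90)%180-90)
print('shift',d.round(4),'roll',round(roll,1),'rows',max(np.linalg.norm(d)/.0625,abs(roll)/10.7).round(1),'| pos',s['position'].round(4),'yaw',round(cur,1),'tilt',Rm[:,2].round(4),'t',s['time'],'F',s['contact_force'].round(1))
E
python3 go.py 0.55 -0.25 0.27 0; python3 go.py 0.462 0.17 0.27 0
```

```text
shift [ 0.4124 -0.2831 -0.0518] roll -67.5 rows 8.0 | pos [ 0.2773 -0.6694  0.2178] yaw -67.5 tilt [-7.0e-04  1.3e-03 -1.0e+00] t 0.1 F [ 1.   0.5 -0.3]
shift [ 0.4919 -0.7048 -0.0512] roll -67.5 rows 13.8 | pos [ 0.2773 -0.6694  0.2178] yaw -67.5 tilt [-7.0e-04  1.3e-03 -1.0e+00] t 0.1 F [ 1.   0.5 -0.3]
```

```bash
python3 -m pendant '[0.05,-0.035,-0.052,-9,1, 0.1,-0.07,-0.052,-18,1, 0.15,-0.105,-0.052,-27,1, 0.2,-0.14,-0.052,-36,1, 0.25,-0.175,-0.052,-45,1, 0.3,-0.21,-0.052,-54,1, 0.35,-0.245,-0.052,-63,1, 0.4124,-0.2831,-0.052,-67.5,1, 0.4124,-0.2831,-0.052,-67.5,1, 0.4124,-0.2831,-0.052,-67.5,1]'; python3 go.py 0.462 0.16 0.25 0
```

```text
time: 1.35
position: [0.5503, -0.2497, 0.2702]
tool_rot: [0.707, 0.708, -0.0, -0.0]
contact_force: [0.1, -0.7, -1.0]
opening: 0.999
finger_force: 0.0
shift [ 0.4098 -0.0877  0.0204] roll 0.1 rows 6.7 | pos [ 0.5503 -0.2497  0.2702] yaw 0.1 tilt [-7.e-04  2.e-04 -1.e+00] t 1.35 F [ 0.1 -0.7 -1. ]
```

```bash
cat >> h.py <<'E'
def wray(m,uv,z):
    "wrist fisheye pixels -> world points on plane z"
    E=np.linalg.inv(np.array(m['extrinsics'])); uv=np.atleast_2d(uv).astype(float)
    a=(uv[:,0]-m['cx'])/m['fx']; b=(uv[:,1]-m['cy'])/m['fy']; t=np.hypot(a,b)+1e-12
    r=np.c_[a/t*np.sin(t),-b/t*np.sin(t),-np.cos(t)]@E[:3,:3].T
    c=E[:3,3]; return c+r*((z-c[2])/r[:,2])[:,None]
def wpix(m,X):
    E=np.array(m['extrinsics']); X=np.atleast_2d(X); p=X@E[:3,:3].T+E[:3,3]
    r=np.hypot(p[:,0],p[:,1]); t=np.arctan2(r,-p[:,2])
    return np.c_[m['cx']+m['fx']*t*p[:,0]/r, m['cy']-m['fy']*t*p[:,1]/r]
def rect(m,im,box,z,res=1000.):
    "wrist picture resampled on plane z: 1 px = 1/res m; columns = -y (left to right), rows = -x, box x0,x1,y0,y1"
    x0,x1,y0,y1=box; X,Y=np.meshgrid(np.arange(x1,x0,-1/res),np.arange(y1,y0,-1/res),indexing='ij')
    uv=wpix(m,np.c_[X.ravel(),Y.ravel(),np.full(X.size,z)]).reshape(*X.shape,2).astype(np.float32)
    return cv2.remap(im,uv,None,cv2.INTER_LINEAR)
E
python3 - <<'E'
from h import *
s=get_state(); m,im,d=snap('wrist','w1.png')
E=np.linalg.inv(np.array(m['extrinsics'])); print(m['fx'],m['cx'],m['cy'],E.round(3), E[:3,3]-s['position'])
np.savez('w1.npz',im=im,d=d,**m)
print(wpix(m,[[.5016,-.18,.042],[.6056,-.178,.042],[.607,-.269,.042]]))
E
```

```text
325.19226210127806 277.97992623934624 210.96506926842736 [[ 1.    -0.002 -0.001  0.551]
 [ 0.003  0.958  0.287 -0.169]
 [ 0.    -0.287  0.958  0.437]
 [ 0.     0.     0.     1.   ]] [0.0002511  0.08048768 0.16644557]
[[237.2398084  125.53284723]
 [323.41975303 124.23212748]
 [322.45300901 197.03986063]]
```

View pics/w1.png

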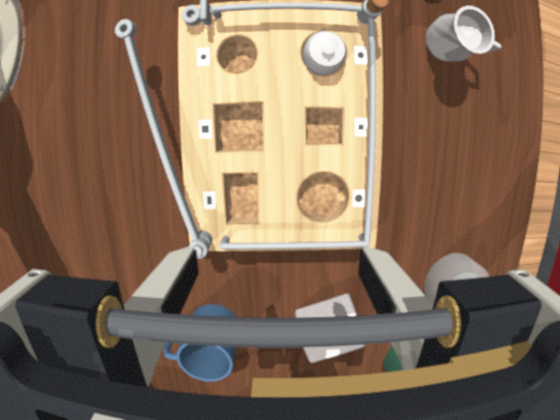

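The wrist view shows the stand with recesses at square (239,127), small square (324,127), large round (322,196), oblong (244,198) and small round (238,54). These agree with the top-view estimates.

```bash
cat >> h.py <<'E'
def recess(m,im,z=.042,box=(.42,.69,-.34,-.02),off=(0,0)):
    R=rect(m,im,box,z,2000.); g=cv2.cvtColor(R,cv2.COLOR_RGB2HSV)[...,2]
    k=(cv2.GaussianBlur(g,(5,5),0)<190).astype(np.uint8); k=cv2.morphologyEx(k,cv2.MORPH_OPEN,np.ones((7,7)))
    out=[]
    for c in cv2.findContours(k,0,1)[0]:
        c=cv2.convexHull(c); (a,b),(w,h),t=cv2.minAreaRect(c)
        if 60<w<160 and 60<h<160: out.append((round(box[1]-b/2000,4),round(box[3]-a/2000,4),w/2,h/2,round(t,1)))
    return R,k,out
E
python3 - <<'E'
from h import *
m=dict(np.load('w1.npz')); R,k,o=recess(m,m['im'])
for r in o: print(*r)
cv2.imwrite('pics/r1.png',np.hstack([R[:,:,::-1],cv2.cvtColor(k*255,cv2.COLOR_GRAY2BGR)])[::2,::2])
E
```

```text
0.4695 -0.0387 65.90877532958984 39.59782409667969 50.1
0.5035 -0.2705 42.0 65.0 90.0
0.499 -0.0874 47.664241790771484 39.32628631591797 66.8
0.5022 -0.1809 58.6212272644043 58.12135314941406 88.7
0.6057 -0.1787 44.5 42.5 90.0
0.6001 -0.1041 40.53660583496094 56.835391998291016 21.5
0.6095 -0.2584 42.927032470703125 65.73377227783203 13.0
```

View pics/r1.png

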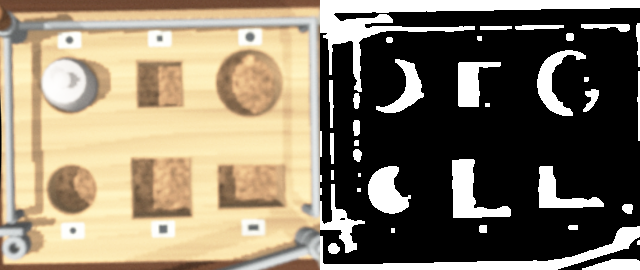

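The rectified view confirms the recess positions within about 1 mm of the top-view estimate, with stand yaw about 1.1°. I'll go to the large round tin now.

```bash
python3 -m pendant '[0.06,-0.012,0,0,1, 0.12,-0.024,0,0,1, 0.18,-0.036,0,0,1, 0.24,-0.048,0,0,1, 0.3,-0.06,0,0,1, 0.36,-0.072,0.01,0,1, 0.41,-0.084,0.01,0,1, 0.442,-0.088,0.01,0,1, 0.442,-0.088,0.01,0,1]'; python3 - <<'E'
from h import *
s=get_state(); m,im,d=snap('wrist','w2.png'); np.savez('w2.npz',im=im,d=d,**m)
R=rect(m,im,(.4,.65,.12,.46),.12,2000.); cv2.imwrite('pics/r2.png',R[:,:,::-1])
m,im,d=snap('top')
for b in blobs(m,d,.1,.16,(.4,.7,.12,.5)): print(*b)
E
python3 go.py .462 .1925 .25 0
```

```text
time: 2.52
position: [0.4622, 0.1919, 0.2606]
tool_rot: [0.707, 0.707, 0.0, 0.0]
contact_force: [-0.3, -0.5, -0.1]
opening: 0.998
finger_force: 0.0
[0.5998 0.3847] 0.1136 [600.2 383.9] [43.1 44.5] 77.8 121 (157, 189)
[0.575  0.1695] 0.1175 [573.7 167.3] [43.1 22.6] 0.7 66 (233, 197)
[0.4908 0.3967] 0.1239 [491.4 395.6] [63.7 39.6] 69.6 187 (152, 227)
shift [ 0.0031 -0.0006  0.0104] roll -0.1 rows 0.2 | pos [0.4626 0.1894 0.2604] yaw -0.1 tilt [-3.0e-04 -1.3e-03 -1.0e+00] t 2.625 F [ 0.8  0.3 -0.4]
```

View pics/r2.png

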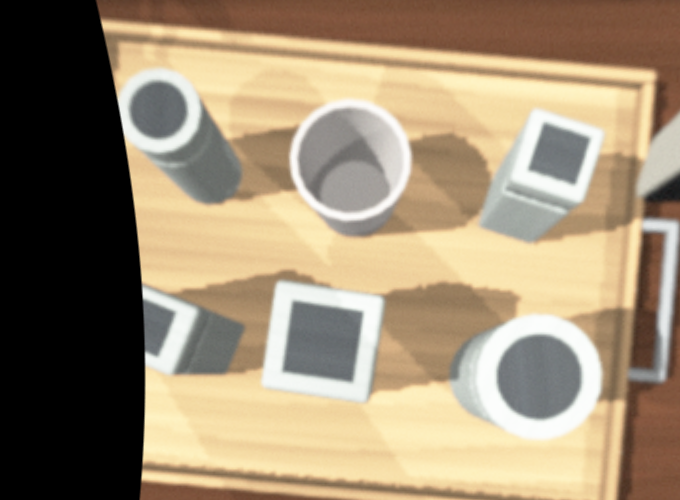

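The rectified tray view shows every lid: large round (538,377), square (323,340), small square (555,155), small round (160,110), oblong at the left edge, and the cup (350,160). The gripper is already aligned over the large round tin.

```bash
cat >> h.py <<'E'
def lid(m,im,h,guess,r=.05):
    "white-rimmed lid nearest guess, on plane h: centre, size, angle of rect"
    x,y=guess; R=rect(m,im,(x-r,x+r,y-r,y+r),h,2000.); v=cv2.cvtColor(R,cv2.COLOR_RGB2HSV)
    k=cv2.inRange(v,(0,0,185),(179,45,255)); k=cv2.morphologyEx(k,cv2.MORPH_OPEN,np.ones((5,5)))
    cs=[c for c in cv2.findContours(k,0,1)[0] if cv2.contourArea(c)>1500]
    return [(round(x+r-b/2000,4),round(y+r-a/2000,4),round(w/2),round(hh/2),round(t,1)) for (a,b),(w,hh),t in map(cv2.minAreaRect,cs)]
E
python3 - <<'E'
from h import *
m=dict(np.load('w2.npz'))
for n,g in dict(tin_oblong=(.491,.396),tin_square=(.479,.298),tin_small_round=(.6,.3845),tin_large_round=(.462,.1915),tin_small_square=(.5745,.18)).items(): print(n,lid(m,m['im'],H[n],g))
E
python3 -m pendant '[0,-0.0005,0.05,0,1, 0,-0.0005,0.09,0,1, 0,-0.0005,0.13,0,1, 0,-0.0005,0.16,0,1, 0,-0.0005,0.176,0,1, 0,-0.0005,0.176,0,1, 0,-0.0005,0.176,0,-0.2, 0,-0.0005,0.176,0,-0.2, 0,-0.0005,0.176,0,-0.2, 0,-0.0005,0.176,0,-0.2]' 30
```

```text
tin_oblong [(0.4846, 0.3821, 30, 37, 22.0)]
tin_square [(0.4788, 0.2982, 54, 53, 8.5)]
tin_small_round [(0.6004, 0.3841, 44, 42, 80.0)]
tin_large_round [(0.4631, 0.1944, 69, 63, 26.6)]
tin_small_square [(0.5648, 0.1866, 48, 64, 18.4)]
time: 3.88
position: [0.4617, 0.1916, 0.085]
tool_rot: [0.707, 0.707, 0.0, 0.0]
contact_force: [-0.7, -0.5, 4.9]
opening: 0.661
finger_force: 30.0
```

```bash
python3 -m pendant '[0,0,-0.05,0,-0.2, 0,0,-0.11,0,-0.2, -0.04,0.01,-0.16,0,-0.2, -0.09,0.03,-0.175,0,-0.2, -0.145,0.05,-0.175,0,-0.2, -0.2,0.065,-0.175,0,-0.2, -0.255,0.08,-0.175,0,-0.2, -0.31,0.1,-0.175,0,-0.2, -0.365,0.12,-0.175,0,-0.2, -0.42,0.135,-0.175,0,-0.2]'
python3 -m pendant '[-0.03,0.008,0,0,-0.2, -0.0404,0.0112,0,0,-0.2, -0.0404,0.0112,0,0,-0.2, -0.0404,0.0112,0,0,-0.2, -0.0404,0.0112,0,0,-0.2]'; python3 - <<'E'
from h import *
m,im,d=snap('wrist','w3.png'); np.savez('w3.npz',im=im,d=d,**m)
E
python3 go.py .6079 -.2688 .15 1.1
```

```text
time: 5.12
position: [0.5968, -0.2301, 0.2592]
tool_rot: [0.707, 0.707, -0.0, -0.0]
contact_force: [1.2, 0.6, -3.6]
opening: 0.664
finger_force: 30.0
time: 5.75
position: [0.6079, -0.2672, 0.2599]
tool_rot: [0.706, 0.708, 0.0, -0.0]
contact_force: [-0.3, -0.4, -1.8]
opening: 0.662
finger_force: 30.0
shift [-0.0013 -0.      0.1099] roll -1.0 rows 1.8 | pos [ 0.6079 -0.2675  0.2599] yaw 0.1 tilt [ 2.e-04  0.e+00 -1.e+00] t 5.8 F [ 0.5 -0.8 -3.3]
```

View pics/w3.png

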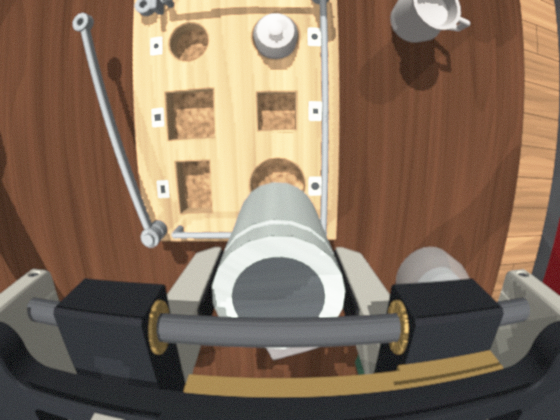

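The held tin sits centred between the fingers, directly above the large round recess (278,180).

```bash
python3 -m pendant '[-0.001,0,0.05,-1,-0.2, -0.0015,0,0.1,-1,-0.2, -0.0015,0,0.13,-1,-0.2, -0.0015,0,0.135,-1,-0.2, -0.0015,0,0.14,-1,-0.2,-0.0015,0,0.145,-1,-0.2, -0.0015,0,0.15,-1,-0.2, -0.0015,0,0.155,-1,-0.2, -0.0015,0,0.155,-1,-0.2]'; python3 go.py .6079 -.2688 .089 1.1
```

```text
time: 6.92
position: [0.6076, -0.2703, 0.1043]
tool_rot: [0.701, 0.713, -0.0, -0.0]
contact_force: [-0.6, 0.3, -3.3]
opening: 0.664
finger_force: 30.0
shift [0.0014 0.0003 0.0153] roll -0.1 rows 0.2 | pos [ 0.6076 -0.2703  0.1043] yaw 1.0 tilt [-5.e-04  1.e-04 -1.e+00] t 6.925 F [-0.6  0.3 -3.3]
```

```bash
python3 -m pendant '[0.0005,0,0.007,0,-0.2, 0.0005,0,0.013,0,-0.2, 0.0005,0,0.016,0,-0.2, 0.0005,0,0.0165,0,-0.2, 0.0005,0,0.0165,0,-0.2]'; python3 go.py .6079 -.2688 .089 1.1
```

```text
time: 7.55
position: [0.6074, -0.2697, 0.0891]
tool_rot: [0.701, 0.713, -0.0, -0.0]
contact_force: [-4.5, 1.1, 9.2]
opening: 0.663
finger_force: 30.0
shift [0.0009 0.0005 0.0001] roll -0.1 rows 0.0 | pos [ 0.6074 -0.2697  0.0891] yaw 1.0 tilt [-7.e-04 -5.e-04 -1.e+00] t 7.55 F [-4.5  1.1  9.2]
```

```bash
python3 -m pendant '[0,0,0,0,0.6, 0,0,0,0,0.8, 0,0,0,0,0.8, 0,0,-0.04,0,0.8, 0,0,-0.09,0,0.8, 0.03,0,-0.14,0,0.9, 0.08,0,-0.17,0,1, 0.14,-0.01,-0.17,9,1, 0.2,-0.02,-0.17,19,1, 0.26,-0.033,-0.17,19,1]'; python3 - <<'E'
from h import *
m=dict(np.load('w2.npz'))
R=rect(m,m['im'],(.4,.65,.12,.46),.12,2000.)
for p in [(538,377),(323,340),(555,155),(160,110),(155,330)]: print(p,R[p[1],p[0]],cv2.cvtColor(R[p[1]:p[1]+1,p[0]:p[0]+1],cv2.COLOR_RGB2HSV).ravel())
s=get_state();print(s['position'])
E
```

```text
time: 8.8
position: [0.57, -0.0085, 0.2584]
tool_rot: [0.81, 0.587, 0.0, 0.0]
contact_force: [0.8, 0.0, -0.5]
opening: 0.999
finger_force: 0.0
(538, 377) [114 119 121] [ 99  15 121]
(323, 340) [103 108 111] [101  18 111]
(555, 155) [114 120 123] [100  19 123]
(160, 110) [ 98 103 104] [ 95  15 104]
(155, 330) [105 110 112] [ 99  16 112]
[ 0.56996629 -0.0084796   0.2583563 ]
```

```bash
cat >> h.py <<'E'
def panel(m,im,h,guess,r=.04):
    "grey panel in the white lid, component nearest guess: x,y,size,yaw of the rect in world"
    x,y=guess; R=rect(m,im,(x-r,x+r,y-r,y+r),h,2000.); v=cv2.cvtColor(R,cv2.COLOR_RGB2HSV)
    k=cv2.inRange(v,(0,0,70),(179,60,165)); k=cv2.morphologyEx(k,cv2.MORPH_OPEN,np.ones((7,7)))
    out=[]
    for c in cv2.findContours(k,0,1)[0]:
        if cv2.contourArea(c)<900: continue
        (a,b),(w,hh),t=cv2.minAreaRect(c); out.append((round(x+r-b/2000,4),round(y+r-a/2000,4),round(w/2),round(hh/2),round(-t,1)))
    return sorted(out,key=lambda o:np.hypot(o[0]-x,o[1]-y))[:2]
E
python3 - <<'E'
from h import *
m=dict(np.load('w2.npz'))
for n,g in dict(tin_oblong=(.491,.396),tin_square=(.479,.298),tin_small_round=(.6,.3845),tin_large_round=(.462,.1915),tin_small_square=(.5745,.18)).items(): print(n,panel(m,m['im'],H[n],g))
m,im,d=snap('top')
for b in blobs(m,d,.1,.16,(.4,.7,.12,.5)): print(*b)
E
python3 go.py .5745 .18 .25 -18
```

```text
tin_oblong [(0.4863, 0.3817, 26, 14, -90.0), (0.4798, 0.3645, 32, 16, -90.0)]
tin_square [(0.4791, 0.2981, 35, 34, -8.7)]
tin_small_round [(0.6005, 0.3852, 29, 28, -90.0), (0.5729, 0.3629, 42, 35, -55.4)]
tin_large_round [(0.4617, 0.1913, 40, 40, -90.0)]
tin_small_square [(0.5759, 0.1784, 25, 25, -17.5)]
[0.5997 0.3844] 0.1138 [600.  384.7] [43.2 45.5] 0.1 133 (157, 189)
[0.5755 0.1791] 0.1178 [574.9 179.2] [41.5 42.5] 72.6 139 (229, 197)
[0.4912 0.3959] 0.1234 [491.2 395.5] [64.1 39.7] 67.8 208 (152, 227)
[0.4793 0.2984] 0.1332 [479.  298.4] [55.5 56.1] 81.2 248 (186, 230)
shift [ 0.1727 -0.0474  0.0095] roll 0.5 rows 2.9 | pos [0.5678 0.001  0.2588] yaw -17.5 tilt [ 1.0e-04  4.4e-03 -1.0e+00] t 8.85 F [-2.7  6.5 -0.6]
```

```bash
python3 -m pendant '[0.06,-0.015,0,0,1, 0.12,-0.03,0,0,1, 0.173,-0.046,0,0,1, 0.173,-0.046,0,0,1, 0.173,-0.046,0,0,1, 0.173,-0.046,0,0,1]'; python3 - <<'E'
from h import *
m,im,d=snap('wrist')
for n,g in dict(tin_small_square=(.5755,.179),tin_square=(.479,.298),tin_small_round=(.6,.3845)).items(): print(n,panel(m,im,H[n],g))
E
python3 go.py .5755 .1788 .075 -17.5
```

```text
time: 9.6
position: [0.5802, 0.1665, 0.258]
tool_rot: [0.81, 0.587, -0.0, 0.0]
contact_force: [0.4, -0.5, -0.3]
opening: 1.002
finger_force: 0.0
tin_small_square [(0.5755, 0.1783, 24, 25, -18.4)]
tin_square [(0.4787, 0.298, 35, 35, -8.7), (0.5092, 0.29, 20, 54, -90.0)]
tin_small_round [(0.6008, 0.3562, 36, 22, -90.0)]
shift [ 0.0103 -0.0083  0.183 ] roll -0.6 rows 2.9 | pos [0.5802 0.1666 0.2581] yaw -18.1 tilt [-1.e-04 -6.e-04 -1.e+00] t 9.65 F [-0.5  0.4 -0.7]
```

```bash
python3 -m pendant '[0.01,-0.008,0.05,0,1, 0.01,-0.008,0.1,0,1, 0.01,-0.008,0.14,0,1, 0.01,-0.008,0.17,0,1, 0.01,-0.008,0.183,0,1, 0.01,-0.008,0.183,0,0, 0.01,-0.008,0.183,0,-0.5, 0.01,-0.008,0.183,0,-0.5, 0.01,-0.008,0.183,0,-0.5, 0.01,-0.008,0.183,0,-0.5]' 30; python3 go.py .6062 -.1788 .26 1.1
```

```text
time: 10.9
position: [0.5755, 0.1804, 0.0755]
tool_rot: [0.809, 0.588, 0.0, 0.0]
contact_force: [-0.2, -0.0, -0.4]
opening: 0.51
finger_force: 0.0
shift [-0.3321  0.1402 -0.1846] roll -19.1 rows 6.5 | pos [0.5755 0.1804 0.0755] yaw -18.0 tilt [ 5.e-04  1.e-04 -1.e+00] t 10.9 F [-0.2 -0.  -0.4]
```

```bash
python3 -m pendant '[-0.0015,0,0,0,-0.5, -0.0015,0,0,0,-0.5, -0.0015,0,0,0,-0.5, -0.0015,0,0,0,-0.5]'; python3 go.py .6062 -.1788 .26 1.1
```

```text
time: 11.4
position: [0.5751, 0.179, 0.0752]
tool_rot: [0.809, 0.588, 0.0, 0.0]
contact_force: [0.4, 0.9, 2.6]
opening: 0.431
finger_force: 30.0
shift [-0.3307  0.1401 -0.1848] roll -19.1 rows 6.5 | pos [0.5751 0.179  0.0752] yaw -18.0 tilt [ 3.e-04  2.e-04 -1.e+00] t 11.4 F [0.4 0.9 2.6]
```

```bash
python3 -m pendant '[0,0,-0.06,0,-0.5, 0,0,-0.12,0,-0.5, -0.05,0.02,-0.175,-3,-0.5, -0.1,0.04,-0.185,-8,-0.5, -0.155,0.065,-0.185,-13,-0.5, -0.21,0.09,-0.185,-19,-0.5, -0.265,0.113,-0.185,-19,-0.5, -0.31,0.132,-0.185,-19,-0.5, -0.33,0.14,-0.185,-19,-0.5, -0.33,0.14,-0.185,-19,-0.5]'; python3 -m pendant '[0,0,0,0,-0.5,0,0,0,0,-0.5]'; python3 go.py .6062 -.1788 .11 1.1
```

```text
time: 12.65
position: [0.6055, -0.1794, 0.2593]
tool_rot: [0.702, 0.712, -0.0, -0.001]
contact_force: [0.4, -0.3, -1.7]
opening: 0.43
finger_force: 30.0
time: 12.9
position: [0.6063, -0.176, 0.2603]
tool_rot: [0.7, 0.714, 0.0, -0.0]
contact_force: [0.2, -0.1, -2.0]
opening: 0.429
finger_force: 30.0
shift [-0.0029 -0.0002  0.1503] roll 0.1 rows 2.4 | pos [ 0.6063 -0.176   0.2603] yaw 1.2 tilt [ 1.e-04  5.e-04 -1.e+00] t 12.9 F [ 0.2 -0.1 -2. ]
```

```bash
python3 -m pendant '[-0.002,0,0.05,0,-0.5, -0.002,0,0.1,0,-0.5, -0.002,0,0.14,0,-0.5, -0.002,0,0.14,0,-0.5, -0.002,0,0.14,0,-0.5]'; python3 go.py .6062 -.1788 .09 1.1
```

```text
time: 13.52
position: [0.6073, -0.1794, 0.1216]
tool_rot: [0.7, 0.714, 0.001, 0.001]
contact_force: [0.7, -0.2, -2.4]
opening: 0.43
finger_force: 30.0
shift [ 0.0006 -0.0012  0.0316] roll -0.0 rows 0.5 | pos [ 0.6073 -0.1794  0.1216] yaw 1.1 tilt [ 0.0017 -0.     -1.    ] t 13.525 F [ 0.7 -0.2 -2.4]
```

```bash
python3 -m pendant '[0,-0.001,0.006,0,-0.5, 0,-0.001,0.012,0,-0.5, 0,-0.001,0.018,0,-0.5, 0,-0.001,0.024,0,-0.5, 0,-0.001,0.03,0,-0.5, 0,-0.001,0.036,0,-0.5, 0,-0.001,0.041,0,-0.5, 0,-0.001,0.043,0,-0.5, 0,-0.001,0.043,0,-0.5]'; python3 go.py .6062 -.1788 .079 1.1
```

```text
time: 14.65
position: [0.6054, -0.1802, 0.0791]
tool_rot: [0.701, 0.713, -0.0, 0.001]
contact_force: [-5.9, 1.0, 19.5]
opening: 0.427
finger_force: 30.0
shift [0.0014 0.0008 0.0001] roll -0.1 rows 0.0 | pos [ 0.6054 -0.1802  0.0791] yaw 1.0 tilt [ 8.0e-04 -1.2e-03 -1.0e+00] t 14.65 F [-5.9  1.  19.5]
```

```bash
python3 -m pendant '[0,0,-0.001,0,0.3, 0,0,-0.001,0,0.5, 0,0,-0.001,0,0.5, 0,0,-0.05,0,0.5, 0,0,-0.11,0,0.6, 0.04,-0.01,-0.16,0,1, 0.09,-0.025,-0.18,3,1, 0.15,-0.04,-0.18,9.7,1, 0.21,-0.055,-0.18,9.7,1, 0.27,-0.07,-0.18,9.7,1]'; python3 go.py .479 .298 .26 -8.7
```

```text
time: 15.9
position: [0.5298, 0.0902, 0.2572]
tool_rot: [0.759, 0.651, 0.0, 0.0]
contact_force: [0.7, 1.0, -0.7]
opening: 0.999
finger_force: 0.0
shift [ 0.1977 -0.0817 -0.0028] roll -0.0 rows 3.4 | pos [0.5298 0.0902 0.2572] yaw -8.7 tilt [ 5.e-04  0.e+00 -1.e+00] t 15.9 F [ 0.7  1.  -0.7]
```

```bash
python3 -m pendant '[0.06,-0.025,0,0,1, 0.12,-0.05,0,0,1, 0.17,-0.072,0,0,1, 0.196,-0.081,0,0,1, 0.196,-0.081,0,0,1, 0.196,-0.081,0,0,1, 0.196,-0.081,0,0,1]'; python3 - <<'E'
from h import *
m,im,d=snap('wrist')
for n,g in dict(tin_square=(.479,.298),tin_small_round=(.6,.3845),tin_oblong=(.491,.396)).items(): print(n,panel(m,im,H[n],g))
E
python3 go.py .479 .298 .09 -8.6
```

```text
time: 16.77
position: [0.4806, 0.2929, 0.257]
tool_rot: [0.759, 0.651, -0.0, 0.0]
contact_force: [-0.6, 0.7, 0.9]
opening: 1.0
finger_force: 0.0
tin_square [(0.4791, 0.2978, 35, 35, -8.5)]
tin_small_round [(0.6005, 0.3852, 29, 28, -90.0), (0.571, 0.3763, 21, 34, -65.2)]
tin_oblong [(0.4908, 0.3957, 40, 24, -22.4)]
shift [ 0.0048 -0.0024  0.1671] roll -0.2 rows 2.7 | pos [0.4806 0.293  0.2571] yaw -8.8 tilt [ 1.e-04 -6.e-04 -1.e+00] t 16.825 F [-0.4 -0.5  0.3]
```

```bash
python3 -m pendant '[0.004,-0.0015,0.05,0,1, 0.004,-0.0015,0.1,0,1, 0.004,-0.0015,0.14,0,1, 0.004,-0.0015,0.166,0,1, 0.004,-0.0015,0.166,0,1, 0.004,-0.0015,0.166,0,0.5, 0.004,-0.0015,0.166,0,0.35]' 30;  python3 go.py .479 .298 .09 -8.6
```

```text
time: 17.7
position: [0.4799, 0.2989, 0.0924]
tool_rot: [0.759, 0.651, 0.001, 0.0]
contact_force: [-1.0, 0.3, -0.1]
opening: 0.834
finger_force: 0.0
shift [-0.001  -0.0008  0.0024] roll -0.1 rows 0.0 | pos [0.4799 0.2989 0.0924] yaw -8.7 tilt [ 0.0018  0.0011 -1.    ] t 17.7 F [-1.   0.3 -0.1]
```

```bash
python3 -m pendant '[-0.001,-0.0005,0,0,0, -0.001,-0.0005,0,0,-0.2, -0.001,-0.0005,0,0,-0.2, -0.001,-0.0005,0,0,-0.2, -0.001,-0.0005,0,0,-0.2, -0.001,-0.0005,0,0,-0.2]' 30;  python3 go.py .5022 -.1809 .265 1.1
```

```text
time: 18.45
position: [0.4787, 0.2978, 0.0915]
tool_rot: [0.759, 0.651, 0.0, 0.0]
contact_force: [-0.8, -1.5, 5.5]
opening: 0.585
finger_force: 30.0
shift [-0.4696  0.0957 -0.1735] roll -9.8 rows 8.2 | pos [0.4787 0.2978 0.0915] yaw -8.7 tilt [ 4.e-04 -1.e-04 -1.e+00] t 18.45 F [-0.8 -1.5  5.5]
```

```bash
python3 -m pendant '[0,0,-0.06,0,-0.2, 0,0,-0.12,0,-0.2, -0.04,0.01,-0.165,-3,-0.2, -0.09,0.02,-0.173,-6,-0.2, -0.15,0.03,-0.173,-9.8,-0.2, -0.21,0.043,-0.173,-9.8,-0.2, -0.27,0.055,-0.173,-9.8,-0.2, -0.33,0.067,-0.173,-9.8,-0.2, -0.39,0.08,-0.173,-9.8,-0.2, -0.44,0.09,-0.173,-9.8,-0.2]'; python3 -m pendant '[-0.029,0.0007,0,0,-0.2,-0.029,0.0007,0,0,-0.2,-0.029,0.0007,0,0,-0.2,-0.029,0.0007,0,0,-0.2]'; python3 go.py .5022 -.1809 .135 1.1
```

```text
time: 19.7
position: [0.5005, -0.1533, 0.2639]
tool_rot: [0.701, 0.713, -0.0, -0.0]
contact_force: [0.3, 1.3, -2.5]
opening: 0.576
finger_force: 30.0
time: 20.2
position: [0.5023, -0.1784, 0.2641]
tool_rot: [0.7, 0.715, 0.0, -0.0]
contact_force: [0.4, -0.4, -1.6]
opening: 0.577
finger_force: 30.0
shift [-2.600e-03 -1.000e-04  1.291e-01] roll 0.1 rows 2.1 | pos [ 0.5023 -0.1784  0.2641] yaw 1.2 tilt [-1.e-04  3.e-04 -1.e+00] t 20.2 F [ 0.4 -0.4 -1.6]
```

```bash
python3 -m pendant '[-0.0018,0,0.05,0,-0.2, -0.0018,0,0.1,0,-0.2, -0.0018,0,0.126,0,-0.2, -0.0018,0,0.129,0,-0.2, -0.0018,0,0.129,0,-0.2]'; python3 go.py .5022 -.1809 .095 1.1
```

```text
time: 20.82
position: [0.5029, -0.181, 0.1359]
tool_rot: [0.7, 0.714, 0.0, 0.0]
contact_force: [-0.4, 0.1, -1.3]
opening: 0.577
finger_force: 30.0
shift [ 0.0001 -0.0008  0.0409] roll 0.1 rows 0.7 | pos [ 0.5029 -0.181   0.1359] yaw 1.2 tilt [ 8.e-04 -1.e-04 -1.e+00] t 20.825 F [-0.4  0.1 -1.3]
```

```bash
python3 -m pendant '[0,-0.0005,0.006,0,-0.2, 0,-0.0005,0.012,0,-0.2, 0,-0.0005,0.018,0,-0.2, 0,-0.0005,0.024,0,-0.2, 0,-0.0005,0.03,0,-0.2, 0,-0.0005,0.036,0,-0.2, 0,-0.0005,0.041,0,-0.2, 0,-0.0005,0.042,0,-0.2]'; python3 go.py .5022 -.1809 .095 1.1
```

```text
time: 21.82
position: [0.5016, -0.1817, 0.0946]
tool_rot: [0.7, 0.714, -0.001, 0.001]
contact_force: [-8.0, 0.8, 34.1]
opening: 0.582
finger_force: 30.0
shift [ 0.0008  0.0006 -0.0004] roll 0.0 rows 0.0 | pos [ 0.5016 -0.1817  0.0946] yaw 1.1 tilt [-0.     -0.0016 -1.    ] t 21.825 F [-8.   0.8 34.1]
```

```bash
python3 -m pendant '[0,0,-0.002,0,0.5, 0,0,-0.002,0,0.7, 0,0,-0.002,0,0.7, 0,0,-0.05,0,0.7, 0,0,-0.11,0,0.7, 0.04,0.01,-0.16,0,1, 0.09,0.02,-0.17,0,1, 0.15,0.03,-0.17,0,1, 0.21,0.042,-0.17,0,1, 0.27,0.054,-0.17,0,1]'; python3 -m pendant '[0.06,0.012,0,0,1, 0.12,0.024,0,0,1, 0.18,0.036,0,0,1, 0.24,0.048,0,0,1, 0.28,0.055,0,0,1, 0.295,0.057,0,0,1, 0.295,0.057,0,0,1,0.295,0.057,0,0,1]'; python3 - <<'E'
from h import *
m,im,d=snap('wrist')
for n,g in dict(tin_small_round=(.6,.3845),tin_oblong=(.491,.396)).items(): print(n,panel(m,im,H[n],g))
E
python3 go.py .6005 .3852 .072 0
```

```text
time: 23.08
position: [0.5507, 0.0911, 0.263]
tool_rot: [0.7, 0.714, -0.0, 0.0]
contact_force: [0.9, 0.4, 0.1]
opening: 1.002
finger_force: 0.0
time: 24.08
position: [0.6023, 0.3832, 0.263]
tool_rot: [0.701, 0.713, -0.0, 0.001]
contact_force: [-0.4, -1.0, -1.0]
opening: 1.004
finger_force: 0.0
tin_small_round [(0.6003, 0.3847, 28, 28, -90.0)]
tin_oblong [(0.4907, 0.3953, 40, 24, -22.0), (0.5188, 0.3952, 62, 15, -22.1)]
shift [ 0.0023 -0.002   0.1912] roll 1.0 rows 3.1 | pos [0.6024 0.3831 0.2632] yaw 1.0 tilt [ 3.0e-04 -1.3e-03 -1.0e+00] t 24.125 F [-0.5  0.5 -0.1]
```

```bash
python3 -m pendant '[0.0015,-0.002,0.05,0,0.6, 0.0015,-0.002,0.1,0,0.6, 0.0015,-0.002,0.15,0,0.6, 0.0015,-0.002,0.19,0,0.6, 0.0015,-0.002,0.191,0,0.5, 0.0015,-0.002,0.191,0,-0.5, 0.0015,-0.002,0.191,0,-0.5, 0.0015,-0.002,0.191,0,-0.5, 0.0015,-0.002,0.191,0,-0.5, 0.0015,-0.002,0.191,0,-0.5]' 30;  python3 go.py .5005 -.0908 .265 1.1
```

```text
time: 25.38
position: [0.6004, 0.3873, 0.0737]
tool_rot: [0.7, 0.714, 0.001, 0.0]
contact_force: [-0.2, -1.6, 6.5]
opening: 0.469
finger_force: 30.0
shift [-0.476  -0.1087 -0.1919] roll 0.0 rows 8.4 | pos [0.6004 0.3873 0.0737] yaw 1.1 tilt [ 1.7e-03  9.0e-04 -1.0e+00] t 25.375 F [-0.2 -1.6  6.5]
```

```bash
python3 -m pendant '[0,0,-0.06,0,-0.5, 0,0,-0.12,0,-0.5, -0.04,-0.01,-0.175,0,-0.5, -0.09,-0.02,-0.19,0,-0.5, -0.15,-0.03,-0.19,0,-0.5, -0.21,-0.045,-0.19,0,-0.5, -0.27,-0.06,-0.19,0,-0.5, -0.33,-0.075,-0.19,0,-0.5, -0.39,-0.09,-0.19,0,-0.5, -0.44,-0.1,-0.19,0,-0.5]'; python3 -m pendant '[-0.033,-0.0087,0,0,-0.5,-0.033,-0.0087,0,0,-0.5,-0.033,-0.0087,0,0,-0.5,-0.033,-0.0087,0,0,-0.5,-0.033,-0.0087,0,0,-0.5]'; python3 - <<'E'
from h import *
s=get_state(); m,im,d=snap('wrist','w4.png')
p=s['position']; print(p, panel(m,im,p[2]+.0343,p[:2]))
R=rect(m,im,(.42,.69,-.34,-.02),.042,2000.); cv2.imwrite('pics/r4.png',np.hstack([cv2.resize(im,(540,405)),])[:,:,::-1])
E
python3 go.py .5005 -.0885 .11 1.1
```

```text
time: 26.62
position: [0.5071, -0.0574, 0.2624]
tool_rot: [0.701, 0.714, -0.0, 0.0]
contact_force: [0.7, 0.6, -1.4]
opening: 0.471
finger_force: 30.0
time: 27.25
position: [0.5005, -0.087, 0.2621]
tool_rot: [0.7, 0.715, 0.0, -0.0]
contact_force: [0.8, 1.0, -1.8]
opening: 0.47
finger_force: 30.0
[ 0.50049383 -0.0870118   0.26212448] [(np.float64(0.5005), np.float64(-0.101), 80, 52, -90.0)]
shift [-0.0013  0.      0.1521] roll 0.1 rows 2.4 | pos [ 0.5004 -0.0872  0.2621] yaw 1.2 tilt [-0.e+00  2.e-04 -1.e+00] t 27.3 F [-0.  -0.9 -2.1]
```

View pics/w4.png

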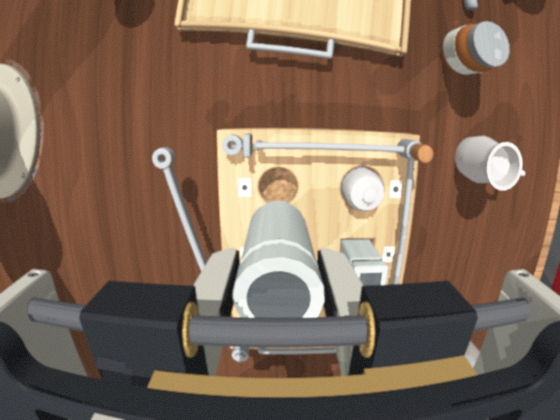

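The view shows the small round tin above its recess (278,185). The post eye is at (234,144), the bar eye at (162,157) and the pin knob at (425,152).

```bash
python3 -m pendant '[-0.001,0,0.05,0,-0.5, -0.001,0,0.1,0,-0.5, -0.001,0,0.14,0,-0.5, -0.001,0,0.144,0,-0.5, -0.001,0,0.144,0,-0.5]'; python3 go.py .5005 -.0885 .077 1.1; python3 -c "
from h import *
" 
```

```text
time: 27.92
position: [0.5009, -0.0887, 0.1188]
tool_rot: [0.7, 0.714, 0.0, 0.0]
contact_force: [-0.4, 0.7, -2.1]
opening: 0.469
finger_force: 30.0
shift [ 0.0002 -0.0004  0.0418] roll 0.0 rows 0.7 | pos [ 0.5009 -0.0887  0.1188] yaw 1.1 tilt [ 5.e-04  1.e-04 -1.e+00] t 27.925 F [-0.4  0.7 -2.1]
```

```bash
python3 -m pendant '[0,0,0.006,0,-0.5, 0,0,0.012,0,-0.5, 0,0,0.018,0,-0.5, 0,0,0.024,0,-0.5, 0,0,0.03,0,-0.5, 0,0,0.036,0,-0.5, 0,0,0.041,0,-0.5, 0,0,0.042,0,-0.5]'; python3 go.py .5005 -.0885 .0777 1.1
```

```text
time: 28.92
position: [0.4996, -0.0891, 0.0768]
tool_rot: [0.7, 0.714, -0.001, 0.0]
contact_force: [-7.4, 0.0, 28.6]
opening: 0.469
finger_force: 30.0
shift [ 0.0006  0.0009 -0.0009] roll 0.0 rows 0.0 | pos [ 0.4996 -0.0891  0.0768] yaw 1.1 tilt [-9.0e-04 -1.2e-03 -1.0e+00] t 28.925 F [-7.4  0.  28.6]
```

```bash
python3 -m pendant '[0,0,-0.002,0,0.2, 0,0,-0.002,0,0.4, 0,0,-0.002,0,0.4, 0,0,-0.05,0,0.4, 0,0,-0.11,0,0.4, 0.04,0.01,-0.16,0,1, 0.09,0.02,-0.185,0,1, 0.15,0.02,-0.185,5,1, 0.21,0.02,-0.185,12,1, 0.27,0.02,-0.185,23,1]'; python3 go.py .4908 .3955 .26 -22.2
```

```text
time: 30.18
position: [0.515, 0.1821, 0.261]
tool_rot: [0.828, 0.56, 0.0, 0.0]
contact_force: [0.6, -0.3, 0.1]
opening: 1.001
finger_force: 0.0
shift [ 0.1891 -0.1018  0.001 ] roll 0.4 rows 3.4 | pos [0.515  0.1821 0.261 ] yaw -21.8 tilt [ 1.e-04 -0.e+00 -1.e+00] t 30.175 F [ 0.6 -0.3  0.1]
```

```bash
python3 -m pendant '[0.06,-0.03,0,0,1, 0.11,-0.06,0,0,1, 0.16,-0.09,0,0,1, 0.187,-0.102,0,0,1, 0.187,-0.102,0,0,1, 0.187,-0.102,0,0,1,0.187,-0.102,0,0,1]'; python3 - <<'E'
from h import *
m,im,d=snap('wrist')
for n,g in dict(tin_oblong=(.491,.396)).items(): print(n,panel(m,im,H[n],g))
E
python3 go.py .4908 .3955 .08 -22.2
```

```text
time: 31.05
position: [0.4894, 0.3902, 0.261]
tool_rot: [0.827, 0.562, -0.0, 0.0]
contact_force: [-0.1, -0.8, -0.3]
opening: 1.001
finger_force: 0.0
tin_oblong [(0.4909, 0.3955, 40, 24, -22.2)]
shift [ 0.0054 -0.0007  0.1811] roll 0.6 rows 2.9 | pos [0.4894 0.3904 0.2611] yaw -21.6 tilt [ 2.e-04 -6.e-04 -1.e+00] t 31.1 F [0.4 0.8 1. ]
```

```bash
python3 -m pendant '[0.0035,0,0.05,0.5,1, 0.0035,0,0.1,0.5,0.6, 0.0035,0,0.15,0.5,0.6, 0.0035,0,0.18,0.5,0.6, 0.0035,0,0.181,0.5,0.5, 0.0035,0,0.181,0.5,0.3]' 30;  python3 go.py .4909 .3955 .08 -22.2
```

```text
time: 31.85
position: [0.4907, 0.3953, 0.0813]
tool_rot: [0.829, 0.559, 0.001, -0.0]
contact_force: [-0.0, 0.2, 0.3]
opening: 0.686
finger_force: 0.0
shift [0.0003 0.0001 0.0013] roll 0.2 rows 0.0 | pos [0.4907 0.3953 0.0813] yaw -22.0 tilt [ 9.e-04  9.e-04 -1.e+00] t 31.85 F [-0.   0.2  0.3]
```

```bash
python3 -m pendant '[0,0,0,0,-0.5, 0,0,0,0,-0.5, 0,0,0,0,-0.5, 0,0,0,0,-0.5, 0,0,0,0,-0.5, 0,0,0,0,-0.5]' 30;  python3 go.py .5039 -.2708 .265 1.1
```

```text
time: 32.6
position: [0.4904, 0.3953, 0.0809]
tool_rot: [0.829, 0.559, 0.0, 0.0]
contact_force: [0.3, -1.4, 5.4]
opening: 0.407
finger_force: 30.0
shift [-0.6123  0.2623 -0.1843] roll -23.1 rows 11.1 | pos [0.4904 0.3953 0.0809] yaw -22.0 tilt [ 9.e-04  4.e-04 -1.e+00] t 32.6 F [ 0.3 -1.4  5.4]
```

```bash
python3 -m pendant '[0,0,-0.06,0,-0.5, 0,0,-0.12,0,-0.5, -0.04,0.02,-0.17,-3,-0.5, -0.09,0.04,-0.184,-8,-0.5, -0.14,0.06,-0.184,-15,-0.5, -0.195,0.085,-0.184,-23,-0.5, -0.25,0.107,-0.184,-23,-0.5, -0.305,0.131,-0.184,-23,-0.5, -0.36,0.154,-0.184,-23,-0.5, -0.415,0.178,-0.184,-23,-0.5]'; python3 go.py .5039 -.2708 .265 1.1
```

```text
time: 33.85
position: [0.499, -0.0583, 0.2641]
tool_rot: [0.701, 0.713, -0.0, 0.0]
contact_force: [0.6, -0.7, -2.1]
opening: 0.404
finger_force: 30.0
shift [-0.2125  0.0012 -0.0008] roll -0.1 rows 3.4 | pos [ 0.499  -0.0583  0.2641] yaw 1.0 tilt [-1.e-04 -2.e-04 -1.e+00] t 33.85 F [ 0.6 -0.7 -2.1]
```

```bash
python3 -m pendant '[-0.06,0,0,0,-0.5, -0.12,0,0,0,-0.5, -0.17,0.001,0,0,-0.5, -0.2125,0.001,0,0,-0.5,-0.2125,0.001,0,0,-0.5,-0.2125,0.001,0.1,0,-0.5, -0.2125,0.001,0.135,0,-0.5, -0.2125,0.001,0.135,0,-0.5, -0.2125,0.001,0.135,0,-0.5]'; python3 go.py .5039 -.2708 .085 1.1
```

```text
time: 34.98
position: [0.5049, -0.2681, 0.1298]
tool_rot: [0.701, 0.714, 0.0, -0.0]
contact_force: [-0.3, 0.2, -1.3]
opening: 0.403
finger_force: 30.0
shift [-0.0027 -0.001   0.0448] roll -0.0 rows 0.7 | pos [ 0.5049 -0.2681  0.1298] yaw 1.1 tilt [-2.e-04  4.e-04 -1.e+00] t 34.975 F [-0.3  0.2 -1.3]
```

```bash
python3 -m pendant '[-0.0025,-0.0005,0.006,0,-0.5, -0.0025,-0.0005,0.009,0,-0.5, -0.0025,-0.0005,0.012,0,-0.5, -0.0025,-0.0005,0.018,0,-0.5, -0.0025,-0.0005,0.025,0,-0.5, -0.0025,-0.0005,0.033,0,-0.5, -0.0025,-0.0005,0.04,0,-0.5, -0.0025,-0.0005,0.0455,0,-0.5, -0.0025,-0.0005,0.0455,0,-0.5]'; python3 go.py .5039 -.2708 .085 1.1
```

```text
time: 36.1
position: [0.5037, -0.2714, 0.0841]
tool_rot: [0.701, 0.713, -0.0, 0.0]
contact_force: [-2.7, 0.6, 8.8]
opening: 0.407
finger_force: 30.0
shift [ 0.0006  0.0002 -0.0009] roll -0.1 rows 0.0 | pos [ 0.5037 -0.2714  0.0841] yaw 1.0 tilt [-4.e-04 -8.e-04 -1.e+00] t 36.1 F [-2.7  0.6  8.8]
```

```bash
python3 -m pendant '[0,0,-0.001,0,0.2, 0,0,-0.001,0,0.4, 0,0,-0.001,0,0.4, 0,0,-0.05,0,0.4, 0,0,-0.11,0,0.4, 0,0.02,-0.16,0,0.4, 0,0.03,-0.2,0,0, 0,0.03,-0.2,0,-0.4, 0,0.03,-0.2,0,-0.4, 0,0.03,-0.2,0,-0.4]'; python3 - <<'E'
from h import *
m,im,d=snap('wrist','w5.png'); np.savez('w5.npz',im=im,d=d,**m)
T={'oblong':((.5039,-.2708),.122),'square':((.5022,-.1809),.132),'small_round':((.5005,-.0908),.112),'large_round':((.6079,-.2688),.127),'small_square':((.6062,-.1788),.117)}
for n,(g,h) in T.items(): print(n,g,panel(m,im,h,g)[:1])
E
```

```text
time: 37.35
position: [0.5328, -0.2707, 0.2821]
tool_rot: [0.701, 0.713, -0.001, -0.001]
contact_force: [0.5, 0.6, 1.0]
opening: 0.326
finger_force: 0.0
oblong (0.5039, -0.2708) [(0.5041, -0.2708, 23, 39, -88.9)]
square (0.5022, -0.1809) [(0.5017, -0.1814, 34, 34, -90.0)]
small_round (0.5005, -0.0908) [(0.5, -0.0913, 28, 28, -90.0)]
large_round (0.6079, -0.2688) [(0.6077, -0.2693, 40, 41, -90.0)]
small_square (0.6062, -0.1788) [(0.6059, -0.181, 24, 24, -90.0)]
```

View pics/w5.png

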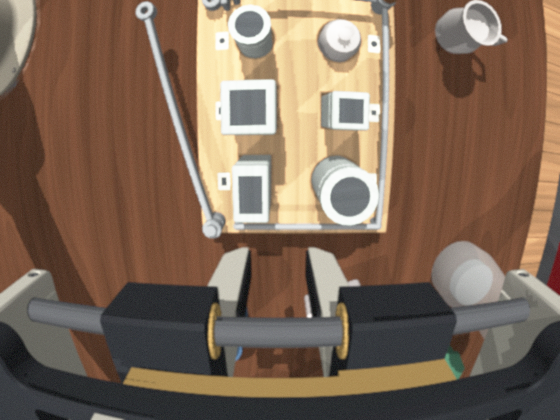

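All five tins sit within about 2 mm of their place centres. Next is the bar, with the fingers closed.

```bash
python3 - <<'E'
from h import *
m=dict(np.load('w5.npz'))
print('bar_eye',wray(m,(146,11),.078).round(4),'hinge',wray(m,(212,229),.078).round(4))
m,im,d=snap('top','t5.png')
E
python3 go.py .385 -.22 .2 0
```

```text
bar_eye [[ 0.3713 -0.0547  0.078 ]] hinge [[ 0.453  -0.3257  0.078 ]]
shift [ 0.0532 -0.1471  0.0827] roll 1.0 rows 2.8 | pos [ 0.5332 -0.2707  0.2824] yaw 1.0 tilt [-1.9e-03  9.0e-04 -1.0e+00] t 37.45 F [ 0.3 -0.3  1.2]
```

```bash
python3 -m pendant '[0.02,-0.05,0,0,-1, 0.04,-0.1,0,0,-1, 0.053,-0.147,0.02,0,-1, 0.053,-0.147,0.08,0,-1, 0.053,-0.147,0.08,0,-1, 0.053,-0.147,0.08,0,-1]' 20; python3 go.py .385 -.22 .062 0
```

```text
time: 38.2
position: [0.387, -0.2203, 0.2045]
tool_rot: [0.701, 0.713, 0.0, -0.0]
contact_force: [0.4, -0.2, 0.9]
opening: 0.009
finger_force: 0.0
shift [ 0.0003 -0.002   0.1425] roll 1.0 rows 2.3 | pos [ 0.387  -0.2203  0.2045] yaw 1.0 tilt [ 3.e-04  5.e-04 -1.e+00] t 38.2 F [ 0.4 -0.2  0.9]
```

```bash
python3 -m pendant '[0,-0.002,0.06,0,-1, 0,-0.002,0.11,0,-1, 0,-0.002,0.142,0,-1, 0,-0.002,0.142,0,-1, 0,0.008,0.142,0,-1, 0,0.015,0.142,0,-1, 0,0.022,0.142,0,-1, 0,0.029,0.142,0,-1, 0,0.034,0.142,0,-1, 0,0.034,0.142,0,-1]'; python3 go.py .427 -.22 .062 1.1
```

```text
time: 39.45
position: [0.4207, -0.2198, 0.0616]
tool_rot: [0.701, 0.713, 0.0, 0.0]
contact_force: [-0.8, -0.2, 0.8]
opening: 0.005
finger_force: 0.0
shift [-0.0003  0.0063 -0.0004] roll -0.1 rows 0.1 | pos [ 0.4207 -0.2198  0.0616] yaw 1.0 tilt [ 9.e-04 -1.e-04 -1.e+00] t 39.45 F [-0.8 -0.2  0.8]
```

```bash
python3 -m pendant '[0,0.003,0,0,-1, 0,0.006,0,0,-1, 0,0.008,0,0,-1, 0,0.008,0,0,-1, 0,0.008,0,0,-1]'; python3 - <<'E'
from h import *
m,im,d=snap('top','t6.png')
cv2.imwrite('pics/c6.png',cv2.resize(im[150:290,280:420,::-1],None,fx=4.2,fy=4.2,interpolation=cv2.INTER_CUBIC))
E
```

```text
time: 40.08
position: [0.4282, -0.2197, 0.0617]
tool_rot: [0.701, 0.713, 0.0, 0.0]
contact_force: [-0.2, 0.3, 0.1]
opening: 0.009
finger_force: 0.0
```

View pics/c6.png

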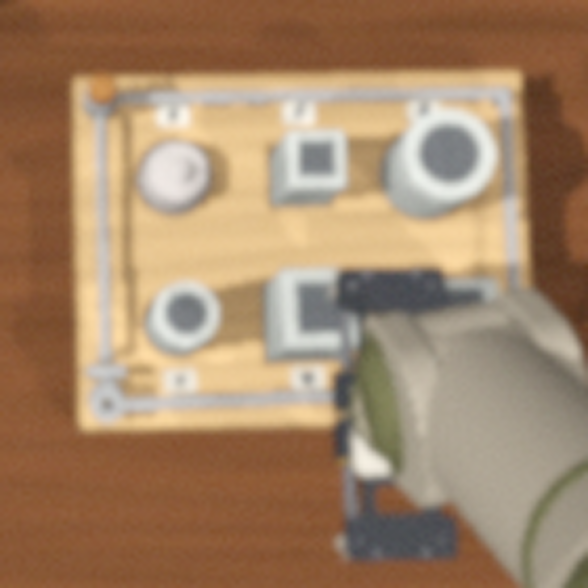

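The bar's knuckle at crop (106,403) is now nearly over the post. I'll press on to the stop.

```bash
python3 -m pendant '[0,0.001,0,0,-1, 0,0.002,0,0,-1, 0,0.002,0,0,-1, 0,0.002,0,0,-1]'; python3 -m pendant '[0,0.001,0,0,-1, 0,0.002,0,0,-1, 0,0.002,0,0,-1, 0,0.002,0,0,-1]'
```

```text
time: 40.62
position: [0.43, -0.2196, 0.0616]
tool_rot: [0.701, 0.713, -0.0, 0.0]
contact_force: [-1.7, -0.1, -0.4]
opening: 0.007
finger_force: 0.3
time: 41.12
position: [0.4312, -0.2195, 0.0615]
tool_rot: [0.701, 0.713, -0.0, -0.0]
contact_force: [-4.6, -0.0, 3.5]
opening: 0.009
finger_force: 2.5
```

```bash
python3 -m pendant '[0,0.001,0,0,-1, 0,0.002,0,0,-1, 0,0.002,0,0,-1, 0,0.002,0,0,-1]'
```

```text
time: 41.62
position: [0.4312, -0.2195, 0.0615]
tool_rot: [0.701, 0.713, -0.002, -0.002]
contact_force: [-9.8, 0.4, 9.1]
opening: 0.006
finger_force: 5.1
```

```bash
python3 -m pendant '[0,-0.015,0,0,-1, 0,-0.025,0,0,-1, 0,-0.025,-0.06,0,-1, 0,-0.025,-0.12,0,-1, 0.02,0,-0.17,0,-1, 0.06,0.04,-0.18,0,-0.5, 0.1,0.09,-0.18,0,0, 0.13,0.12,-0.18,0,0, 0.13,0.12,-0.18,0,0, 0.13,0.12,-0.18,0,0]' 20; python3 - <<'E'
from h import *
s=get_state();m,im,d=snap('wrist','w7.png'); np.savez('w7.npz',im=im,d=d,**m); print(s['position'])
print('pred post',wpix(m,[.446,-.037,.078]),'pin',wpix(m,[.657,-.034,.106]))
E
```

```text
time: 42.88
position: [0.551, -0.0879, 0.2412]
tool_rot: [0.701, 0.713, -0.0, -0.0]
contact_force: [-0.1, -0.8, -0.6]
opening: 0.474
finger_force: 0.0
[ 0.55100565 -0.08788805  0.24119702]
pred post [[177.65007741 145.51128541]] pin [[388.5120037  149.36042029]]
```

View pics/w7.png

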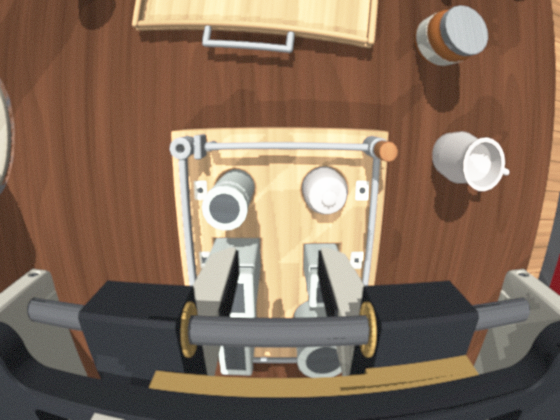

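The bar is shut with its eye at (181,148), and the knob is at (388,150). I'll measure both precisely.

```bash
cat > eye.py <<'E'
from h import *
def eyepin(m,im):
    for n,g,z in (('eye',(.4455,-.037),.078),('pin',(.657,-.034),.106)):
        r=.022; R=rect(m,im,(g[0]-r,g[0]+r,g[1]-r,g[1]+r),z,8000.); v=cv2.cvtColor(R,cv2.COLOR_RGB2HSV)
        cv2.imwrite(f'pics/_{n}.png',R[:,:,::-1])
        if n=='pin': k=cv2.inRange(v,(5,110,90),(20,255,255))
        else: k=cv2.inRange(v,(0,0,0),(179,255,105)); 
        k=cv2.morphologyEx(k,cv2.MORPH_OPEN,np.ones((9,9)))
        for c in cv2.findContours(k,0,1)[0]:
            (a,b),rr=cv2.minEnclosingCircle(c); ar=cv2.contourArea(c)
            if ar>800: M=cv2.moments(c); print(n,'circ',round(g[0]+r-b/8000,4),round(g[1]+r-a/8000,4),'r',round(rr/8,1),'cen',round(g[0]+r-M['m01']/M['m00']/8000,4),round(g[1]+r-M['m10']/M['m00']/8000,4),ar/64)
if __name__=='__main__':
    m=dict(np.load('w7.npz')); eyepin(m,m['im'])
    a,b=cv2.imread('pics/_eye.png'),cv2.imread('pics/_pin.png'); cv2.imwrite('pics/r7.png',np.hstack([a,b]))
E
python3 eye.py
```

```text
eye circ 0.4482 -0.0393 r 3.4 cen 0.4482 -0.0391 27.015625
pin circ 0.657 -0.0339 r 31.1 cen 0.6635 -0.0329 1291.6796875
```

View pics/r7.png

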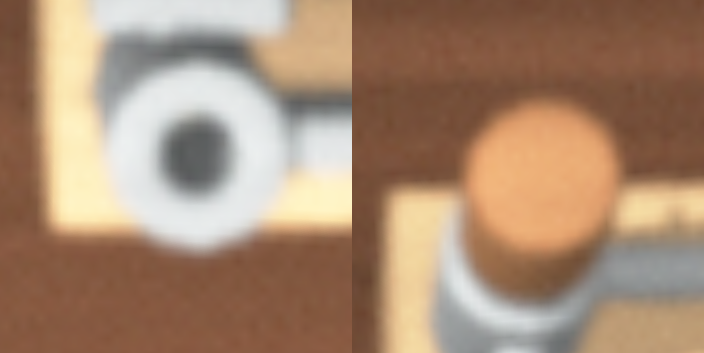

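Crop r7 gives the eye centre at (195,154), which is (.4483,-.0394). The knob top is at (543,175), which is (.6571,-.0359).

```bash
python3 go.py .6571 -.0359 .15 1.1
```

```text
shift [0.0509 0.1073 0.0912] roll -0.2 rows 2.4 | pos [ 0.5508 -0.0885  0.2413] yaw 0.9 tilt [-7.e-04 -7.e-04 -1.e+00] t 42.925 F [ 0.4 -0.7  0.2]
```

```bash
python3 -m pendant '[0.02,0.05,0.02,0,0, 0.045,0.1,0.04,0,0, 0.05,0.107,0.08,0,0, 0.05,0.107,0.09,0,0, 0.05,0.107,0.09,0,0,0.05,0.107,0.09,0,0,0.05,0.107,0.09,0,0]' 15; python3 go.py .6571 -.0359 .081 1.1
```

```text
time: 43.8
position: [0.6581, -0.0363, 0.1532]
tool_rot: [0.701, 0.713, 0.001, 0.001]
contact_force: [0.8, -0.2, -0.6]
opening: 0.498
finger_force: 0.0
shift [ 0.0004 -0.0011  0.0722] roll -0.2 rows 1.2 | pos [ 0.6581 -0.0363  0.1532] yaw 0.9 tilt [ 2.e-03 -5.e-04 -1.e+00] t 43.8 F [ 0.8 -0.2 -0.6]
```

```bash
python3 -m pendant '[0,-0.0005,0.03,0,0, 0,-0.0005,0.055,0,0, 0,-0.0005,0.071,0,0, 0,-0.0005,0.071,0,0, 0,-0.0005,0.071,0,0]' 15; python3 go.py .6571 -.0359 .081 1.1
```

```text
time: 44.42
position: [0.6579, -0.0355, 0.0816]
tool_rot: [0.701, 0.713, 0.0, 0.0]
contact_force: [0.3, 0.3, 0.3]
opening: 0.503
finger_force: 0.0
shift [-0.0004 -0.0008  0.0006] roll -0.1 rows 0.0 | pos [ 0.6579 -0.0355  0.0816] yaw 1.0 tilt [ 1.3e-03  1.0e-04 -1.0e+00] t 44.425 F [0.3 0.3 0.3]
```

```bash
python3 -m pendant '[0,-0.0008,0,0,-0.9, 0,-0.0008,0,0,-0.9, 0,-0.0008,0,0,-0.9, 0,-0.0008,0,0,-0.9, 0,-0.0008,0,0,-0.9, 0,-0.0008,0,0,-0.9]' 15; python3 go.py .6571 -.0359 .081 1.1
```

```text
time: 45.18
position: [0.6566, -0.0356, 0.0808]
tool_rot: [0.701, 0.713, 0.0, 0.0]
contact_force: [-1.2, -0.3, 5.0]
opening: 0.21
finger_force: 15.0
shift [-0.0003  0.0005 -0.0002] roll -0.1 rows 0.0 | pos [ 0.6566 -0.0356  0.0808] yaw 1.0 tilt [ 3.e-04 -1.e-04 -1.e+00] t 45.175 F [-1.2 -0.3  5. ]
```

```bash
python3 -m pendant '[0,0,-0.02,0,-0.9, 0,0,-0.045,0,-0.9, 0,0,-0.07,0,-0.9, 0,-0.05,-0.07,0,-0.9, 0,-0.1,-0.07,0,-0.9, 0,-0.15,-0.07,0,-0.9, 0,-0.19,-0.07,0,-0.9, 0,-0.2088,-0.07,0,-0.9, 0,-0.2088,-0.07,0,-0.9, 0,-0.2088,-0.07,0,-0.9]' 25; python3 -m pendant '[0,0,0,0,-0.9,0,0,0,0,-0.9]'; python3 go.py .4478 -.0391 .122 1.1; python3 - <<'E'
from h import *
s=get_state(); m,im,d=snap('wrist')
uv=wpix(m,[.4483,-.0394,.09])[0]; print(uv); a,b=map(int,uv)
cv2.imwrite('pics/w8.png',cv2.resize(im[max(0,b-60):b+90,max(0,a-90):a+90,::-1],None,fx=4,fy=4,interpolation=cv2.INTER_CUBIC))
E
```

```text
time: 46.42
position: [0.4491, -0.0391, 0.1512]
tool_rot: [0.701, 0.713, 0.001, 0.001]
contact_force: [-0.4, 0.3, -1.1]
opening: 0.209
finger_force: 25.0
time: 46.68
position: [0.4483, -0.0391, 0.1505]
tool_rot: [0.701, 0.713, 0.0, -0.0]
contact_force: [0.7, -0.3, -0.3]
opening: 0.209
finger_force: 25.0
shift [-0.     -0.0005  0.0285] roll -0.1 rows 0.5 | pos [ 0.4483 -0.0391  0.1505] yaw 1.0 tilt [-0.e+00  3.e-04 -1.e+00] t 46.675 F [ 0.7 -0.3 -0.3]
[277.27166547 227.54003173]
```

View pics/w8.png

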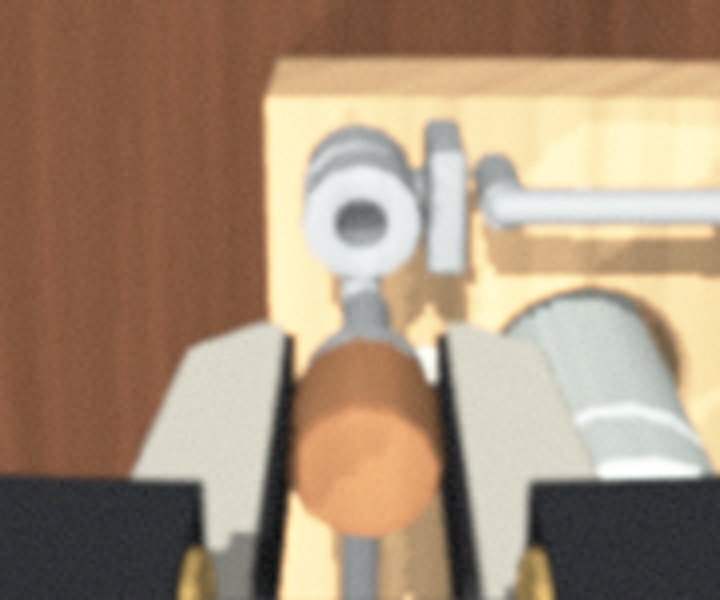

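The pin hangs straight over the knuckle hole at crop (362,222), with the knob at column 368. I'll lower it.

```bash
python3 -m pendant '[0,-0.0005,0.015,0,-0.9, 0,-0.0005,0.03,0,-0.9, 0,-0.0005,0.036,0,-0.9, 0,-0.0005,0.04,0,-0.9, 0,-0.0005,0.044,0,-0.9, 0,-0.0005,0.044,0,-0.9]'; python3 go.py .4478 -.0391 .081 1.1
```

```text
time: 47.48
position: [0.4472, -0.0392, 0.1066]
tool_rot: [0.701, 0.713, -0.0, 0.0]
contact_force: [-0.1, 0.5, -1.0]
opening: 0.212
finger_force: 25.0
shift [0.0001 0.0006 0.0256] roll -0.1 rows 0.4 | pos [ 0.4472 -0.0392  0.1066] yaw 1.0 tilt [-1.e-04 -1.e-04 -1.e+00] t 47.475 F [-0.1  0.5 -1. ]
```

```bash
python3 -m pendant '[0,0.0004,0.004,0,-0.9, 0,0.0004,0.008,0,-0.9, 0,0.0004,0.012,0,-0.9, 0,0.0004,0.015,0,-0.9, 0,0.0004,0.015,0,-0.9]'; python3 -m pendant '[0,0,0.004,0,-0.9, 0,0,0.007,0,-0.9, 0,0,0.0095,0,-0.9, 0,0,0.0095,0,-0.9]'; python3 go.py .4478 -.0391 .081 1.1
```

```text
time: 48.1
position: [0.4474, -0.0392, 0.0913]
tool_rot: [0.701, 0.713, -0.0, -0.0]
contact_force: [0.5, -0.5, 0.4]
opening: 0.208
finger_force: 25.0
time: 48.6
position: [0.4475, -0.0392, 0.0819]
tool_rot: [0.701, 0.713, -0.0, -0.0]
contact_force: [-0.2, 0.7, -0.4]
opening: 0.212
finger_force: 25.0
shift [0.0001 0.0003 0.0009] roll -0.1 rows 0.0 | pos [ 0.4475 -0.0392  0.0819] yaw 1.0 tilt [-4.e-04 -0.e+00 -1.e+00] t 48.6 F [-0.2  0.7 -0.4]
```

```bash
python3 -m pendant '[0,0,0,0,-0.3, 0,0,0,0,0, 0,0,0,0,0, 0,0,-0.03,0,0, 0,0,-0.08,0,0, 0,0,-0.13,0,0, -0.05,0.06,-0.19,0,0, -0.1,0.09,-0.2,0,0, -0.15,0.09,-0.2,0,0, -0.18,0.09,-0.2,0,0]';python3 -m pendant '[0,0,0,0,0,0,0,0,0,0]'; python3 - <<'E'
from h import *
m,im,d=snap('wrist','w9.png')
T={'oblong':((.5039,-.2708),.122),'square':((.5022,-.1809),.132),'small_round':((.5005,-.0908),.112),'large_round':((.6079,-.2688),.127),'small_square':((.6062,-.1788),.117)}
for n,(g,h) in T.items(): print(n,g,panel(m,im,h,g)[:1])
E
```

```text
time: 49.85
position: [0.5414, -0.2207, 0.2826]
tool_rot: [0.702, 0.713, 0.0, 0.001]
contact_force: [-0.3, 1.1, -0.3]
opening: 0.5
finger_force: 0.0
time: 50.1
position: [0.5404, -0.2168, 0.2819]
tool_rot: [0.701, 0.713, 0.0, -0.0]
contact_force: [0.5, -0.3, 0.6]
opening: 0.502
finger_force: 0.0
oblong (0.5039, -0.2708) [(0.5042, -0.2711, 23, 39, -88.4)]
square (0.5022, -0.1809) [(0.502, -0.1814, 34, 33, 0.0)]
small_round (0.5005, -0.0908) [(0.5, -0.0943, 28, 28, -90.0)]
large_round (0.6079, -0.2688) [(0.6094, -0.2641, 30, 41, -17.1)]
small_square (0.6062, -0.1788) [(0.6059, -0.1813, 24, 24, -90.0)]
```

View pics/w9.png

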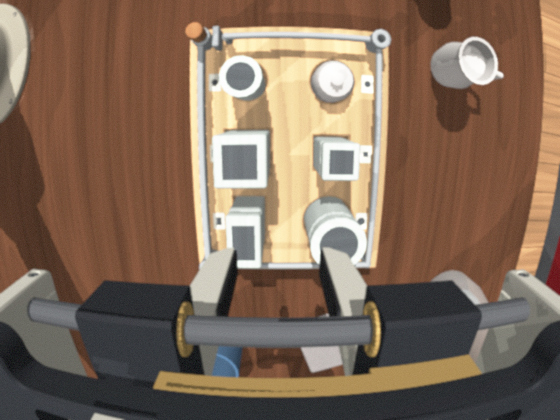

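```bash
python3 - <<'E'
from h import *
for f in ('w5','w7'):
    m=dict(np.load(f+'.npz')); print(f,panel(m,m['im'],.112,(.5005,-.0908))[:1])
    print(panel(m,m['im'],.117,(.6062,-.1788))[:1])
m,im,d=snap('wrist'); print(panel(m,im,.112,(.5005,-.0908))[:1],lid(m,im,.112,(.5005,-.0908)))
m,im,d=snap('top'); 
for b in blobs(m,d,.1,.16,(.47,.65,-.32,-.02)): print(*b)
# floor height check: depth of the lids
print(*[rayz(m,u,.106) for u in [(304,249)]]); hsv=cv2.cvtColor(im,cv2.COLOR_RGB2HSV); k=cv2.inRange(hsv,(5,120,120),(20,255,255))[235:262,292:318]; v,u=np.nonzero(k); print(len(u),u.mean()+292 if len(u) else 0,v.mean()+235 if len(u) else 0)
E
```

```text
w5 [(0.5, -0.0913, 28, 28, -90.0)]
[(0.6059, -0.181, 24, 24, -90.0)]
w7 [(0.5, -0.0943, 28, 28, -90.0)]
[(0.6062, -0.2048, 80, 28, -90.0)]
[(0.5, -0.0943, 28, 28, -90.0)] [(0.4967, -0.0935, 45, 51, 15.9)]
[ 0.6048 -0.179 ] 0.1215 [ 604.6 -177.3] [41.2 42.8] 4.5 133 (354, 187)
[ 0.5014 -0.1785] 0.1367 [ 502.  -177.9] [55.1 57. ] 4.1 256 (355, 222)
[ 0.4998 -0.0923] 0.1171 [499.4 -92.2] [42.4 42.7] 89.5 124 (324, 224)
[ 0.5148 -0.2744] 0.1277 [ 515.2 -271.9] [ 8.4 36.7] 0.0 24 (389, 218)
[[ 0.42935423 -0.03285463  0.106     ]]
366 301.56010928961746 252.17486338797815
```

```bash
python3 - <<'E'
from h import *
m,im,d=snap('wrist'); g=(.4475,-.0392); r=.022
R=rect(m,im,(g[0]-r,g[0]+r,g[1]-r,g[1]+r),.106,8000.)
cv2.imwrite('pics/r9.png',R[:,:,::-1]); s=get_state(); print(s['time'],s['contact_force'])
E
```

```text
50.3 [ 0.4033658  -0.29961916 -0.066752  ]
```

View pics/r9.png

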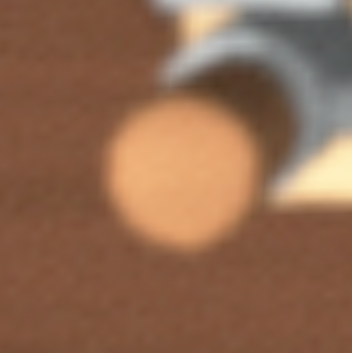

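The knob sits centred over the knuckle at (184,172), and its apparent size fits the seated height. I'll hand in.

```bash
python3 -c "
from plant import close_job
print(close_job())"
```

```text
the job is handed in; nothing more can be done
None
```

The job is handed in: all five tins stand in their recesses, the bar is shut and the pin is seated through both knuckles by my last camera checks; no verdict was returned.

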